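Load the shaker and lay its retaining bar

ROBOT

A 7-joint arm with a two-finger parallel gripper is mounted at the origin on the work surface. World frame = base frame: x ahead of the robot, y to its left, z up, the work surface at z = 0. Lengths are in m, angles in rad, forces in N, time in s.
With the tool pointing down it reaches from about 0.4 to 0.875 m from the base axis. Payload 19.3 kg.
Tool frame: the origin (TCP) lies on the centre line of the jaws, within the pads' length; the fingertips stand 14 mm ahead of it and the grasp point (between the pads) lies 5 mm behind it; y points along the fingers, x is the direction in which the jaws open and shut, and the axes are right-handed (so a half turn about y gives the same grasp; the last joint's range is limited). The gripper opens to 85 mm and grips with 20 to 120 N. Pads are 22 mm wide; open, the fingers measure 114 mm over their backs; the gripper's body (76 mm by 85 mm) begins 54 mm behind the grasp point. The pads swing forward as they close: fully open they stand 13 mm farther back than shut.
Start: joints at [-1.325, 0.521, -0.036, 1.599, 0.021, 1.021, -0.113], TCP at [0.194, 0.594, 0.245] pointing down, gripper open.
Joint ranges: [-2.91, 2.91], [-0.3, 2.13], [-1.5, 1.42], [0.17, 2.43], [-1.26, 4.41], [0.16, 1.93], [-2.52, 2.52]. Speed limits (rad/s): [1.89, 1.89, 2.39, 2.39, 3.01, 3.01, 3.01].

INTERFACE

Orientations are given as [roll, pitch, yaw] about the fixed x, y, z axes, in that order (R = Rz(yaw) Ry(pitch) Rx(roll)).
In Python, from workcell import monitor, grab_frame, workorder gives the robot as it stands.
- The arm moves only by the tool drive_tool, never from a script. Its argument "steps" is one flat list of numbers, 5 for each row, row after row: the finger opening in mm, from 0 to 85.4, then the shift along the world's x, y, z in mm, then the turn about the world's z in degrees. In form: [fingers, tx, ty, tz, twist, fingers, tx, ty, tz, twist, ...]. A call has exactly 5 rows; each row shifts and turns the commanded pose from where the row before left it; what a row does not reach is not made up. A row lasts 1/12 s, in which the tool goes at most 41.7 mm and 7.16 degrees, less where a joint would pass 70% of its speed; a pose out of reach is approached as far as the arm can. A call is refused whole if a number of a shift passes 41.7 or a number of a turn 7.16, either way. A call with a gripper value outside its range is refused whole. The fingers move at their own pace and stop on an object; "grip_force" is the grip in N (left out, the last holds). Time passes only in rows, so rows that do not move let the fingers close, or fill a call up. It gives the time, the measured TCP pose, the force and the opening at its end, in the units of the state.
- monitor.observe(): the state, without advancing time (a new reading comes with each control period).
- grab_frame(name): name is "side" or "top"; returns a dict with "frame" (384x512x3 uint8, red, green, blue), "vertical_fov" (degrees; the focal length in pixels is half the picture's height over the tangent of half this angle, whatever the lens; pixels are square), "cx", "cy" (the principal point, pixels), "k1" (the pictures are not rectified: a ray, as slopes to the right and down, at radius r is drawn at 1 + k1 r^2 times it, then the intrinsics apply), "xyz" and "orientation" of the camera in the world. Camera axes: x right, y down, z forward; pixel columns grow to the right and rows downward; lengths in m; the calibration is good to about 2 mm. A picture is of the moment at which its call begins. There is no depth.
- workorder.job_done(): hands the job in, once; it reports no verdict.
The state is a dict: "clock": time; "qpos": joint angles; "qd": joint speeds; "joint_efforts": joint torques, N m; "position": TCP position; "tool_rot": TCP orientation; "force": force on the tool from outside, world axes, zero at the start; "moment": the same for the moment, N m; "grip_width": finger opening in m.
Only numpy, scipy, OpenCV 4.12 (cv2) and the standard library are available. Lean on these libraries where they do the work, as an engineer would, in place of code of your own. Each camera call takes 0.05 s, during which the arm holds its last target. There are 200 camera calls.

TASK

Collect the two sealed jars from the capper's catch tray and stand them side by side in the low tray on the shaker, then lay the retaining bar across the shaker's two forked posts so that it lies flat in both forks over the lids. Set the jars and the bar down rather than dropping them, and leave the open jar and the rod where they are.

Things in the scene. Friction and masses are not known exactly. Their poses are not given: they have to be found in the camera images.
- shaker: White bench shaker, 200 (x) x 210 (y) mm, fixed; origin at the centre of its underside, on the bench; yaw within 0.25 rad, so its y runs roughly left-right. On its top, 75 mm high, are a low open tray and at the tray's two ends (y = +77 and -77 mm) two upright steel posts, each 54 mm (x) by 14 mm (y), with forked tops; highest point 164 mm.
- tray_floor (a point): Centre of the shaker tray's floor, 75 mm above the bench, axes as shaker. The tray is 72 mm (x) x 140 mm (y, between the posts' inner faces) inside; walls 25 mm high. The jars stand on this floor side by side along y, about 33 mm either side of this point.
- bar_seat (a point): Point midway between the two forks, 150 mm above the bench, the height of their flat seats; axes as shaker. On each seat two prongs 14 mm high leave a gap of 30 mm along x, for the 24 mm wide bar running along y. The origin of a properly laid bar is here, its y along this y (either way round).
- capper: White jar-capping machine on the left (box 260 x 170 mm, 220 mm high), with a flat steel catch tray before its dark outfeed mouth; fixed. Origin at the centre of the underside of the catch tray; the tray is 230 (x) x 190 (y) mm, floor top at 6 mm, lip 16 mm high; the machine's face rises 95 mm from the origin on the +y side.
- jar_a: Sealed round jar, white body with a grey screw lid, 50 mm diameter all the way up, 72 mm high, 110 to 220 g; starts upright in the catch tray. Origin at the centre of its underside, z up its axis.
- jar_b: The second sealed jar, identical to jar_a, beside it in the catch tray, at least 35 mm clear gap between the two. Origin at the centre of its underside.
- bar: Retaining bar: flat steel bar 200 mm long (its y axis), 24 mm wide (x), 12 mm thick, with a black upright grip fin at the middle of its top: 60 mm long (y), 16 mm thick (x), rising from 12 to 42 mm above the underside. About 300 g. Lies flat on the bench to the right of the shaker, fin up. Origin at the centre of its underside. Take it by the fin.
- open_jar: Bystander: empty white jar without a lid, 50 mm diameter, 52 mm high, on the bench between capper and balance. Origin at its underside.
- rod: Bystander: thin round steel rod 180 mm long with a black clamp block, lying on the bench on the right, near the bar. Origin below its middle.

How it is judged:
On the way, in this order (a step that is already met when the one before it is completed fails the run):
1. both sealed jars stand upright on the floor of the shaker tray, let go (x of jar_a in the frame of tray_floor between -0.015 and 0.015 m and y of jar_a in the frame of tray_floor between -0.05 and 0.05 m and z of jar_a in the frame of tray_floor between -0.005 and 0.005 m and angle between each of jar_a, jar_b's own z axis and vertical below 0.08 rad and x of jar_b in the frame of tray_floor between -0.015 and 0.015 m and y of jar_b in the frame of tray_floor between -0.05 and 0.05 m and z of jar_b in the frame of tray_floor between -0.005 and 0.005 m and contact force between the fingers and jar_a below 0.2 N and contact force between the fingers and jar_b below 0.2 N), for 0.2 s.
2. then the bar lies flat in both forks over the jars, let go (x of jar_a in the frame of tray_floor between -0.015 and 0.015 m and y of jar_a in the frame of tray_floor between -0.05 and 0.05 m and z of jar_a in the frame of tray_floor between -0.005 and 0.005 m and angle between each of jar_a, jar_b's own z axis and vertical below 0.08 rad and x of jar_b in the frame of tray_floor between -0.015 and 0.015 m and y of jar_b in the frame of tray_floor between -0.05 and 0.05 m and z of jar_b in the frame of tray_floor between -0.005 and 0.005 m and x of bar in the frame of bar_seat between -0.006 and 0.006 m and y of bar in the frame of bar_seat between -0.01 and 0.01 m and z of bar in the frame of bar_seat between -0.004 and 0.004 m and angle between the y axis of bar and the y axis of bar_seat, either way round below 0.07 rad and angle between bar's own z axis and vertical below 0.04 rad and contact force between the fingers and bar below 0.2 N), for 0.2 s.
At the end, for the whole second after the job is handed in: Both sealed jars stand upright on the shaker tray's floor, within 15 mm of its long centre line. The retaining bar lies level, fin up, between the prongs of both forks, down on both seats (within 4 mm) and centred lengthwise within 10 mm. All released and at rest (all of step 2 and linear speed of each of jar_a, jar_b, bar below 0.02 m/s); the robot touches nothing.
It fails at once if a jar is let go more than 20 mm above the floor of the shaker tray ((horizontal distance between jar_a and tray_floor below 0.09 m and z of jar_a in the frame of tray_floor above 0.02 m and contact force between the fingers and jar_a below 0.05 N) or (horizontal distance between jar_b and tray_floor below 0.09 m and z of jar_b in the frame of tray_floor above 0.02 m and contact force between the fingers and jar_b below 0.05 N)).
It fails at once if the bar is let go more than 20 mm above the seats of the forks (horizontal distance between bar and bar_seat below 0.09 m and z of bar in the frame of bar_seat above 0.02 m and contact force between the fingers and bar below 0.05 N).
It fails at once if a bystander (the open jar or the rod) is moved by more than 30 mm (distance of any of open_jar, rod from where it was at the start of the episode above 0.03 m).
It also fails if it takes over 72 s, if anything falls off the work surface, if the arm or the gripper's body presses on something with over 40 N, if the wrist force passes 120 N, or if a joint passes its speed limit or range.

## Working session

There is one attempt and no reset: what is moved stays moved. The work goes in short steps, Python scripts to look and compute and a tool call to move; the robot and the scene stay as the last step left them, time stands still between calls to the robot, and variables do not carry over. Pictures are saved under pics/ and viewed, about 8 in all and at most 12, crops included, and the job is handed in when it is done.

Besides the shell and the picture viewer there is one more tool, called after "Request:" as name(argument=value, ...), one argument or row to a line, values as JSON. drive_tool: Moves the arm, as the interface text tells. Its arguments: {"type":"object","properties":{"steps":{"type":"array"},"grip_force":{"type":"number"}},"required":["steps"]}

```bash
ls; mkdir -p pics; python3 - <<'E'
from workcell import monitor, grab_frame
import cv2
print(monitor.observe())
for n in("side","top"):
    f=grab_frame(n); im=f.pop("frame"); print(n,f)
    cv2.imwrite(f"pics/{n}0.png",im[:,:,::-1])
E
```

```text
pics
{'clock': 0.0, 'qpos': array([-1.32519264,  0.5220389 , -0.03632893,  1.59998554,  0.0211809 ,
        1.02111362, -0.1127881 ]), 'qd': array([ 0.00168967,  0.00043075, -0.00020468, -0.00182595, -0.00090652,
        0.00219467,  0.00037416]), 'joint_efforts': array([ 1.37548210e-03, -9.27114058e+01,  1.98040098e+00, -3.69914782e+01,
        1.78827258e-02,  8.38342152e-03,  4.19605999e-05]), 'position': array([0.19404189, 0.59377889, 0.24471824]), 'tool_rot': array([-1.57086238e+00,  1.15932661e-03,  1.25498546e+00]), 'force': array([0.22773608, 0.42572959, 0.35393913]), 'moment': array([ 0.0049651 , -0.02127729, -0.00807811]), 'grip_width': 0.08509395745957118}
side {'vertical_fov': 43.452368637556575, 'cx': 256.6518996715905, 'cy': 188.71522314203187, 'k1': 0.01204068315386745, 'xyz': array([-0.05031743, -0.94126076,  0.84923564]), 'orientation': array([-2.15259587,  0.01818958, -0.59473808])}
top {'vertical_fov': 48.59442071856392, 'cx': 253.20935101110769, 'cy': 189.24649067031953, 'k1': 0.04313829899403593, 'xyz': array([ 0.51886856, -0.00847869,  1.18801205]), 'orientation': array([-3.08047359,  0.01102371, -1.54337076])}
```

View pics/top0.png

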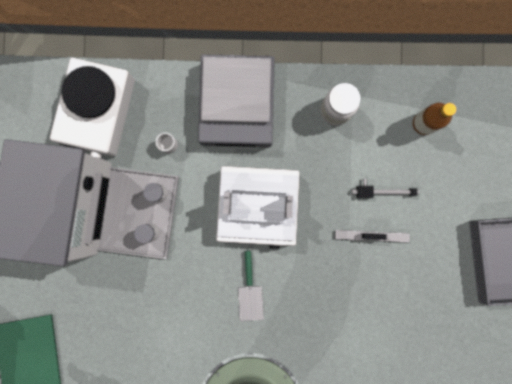

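View pics/side0.png

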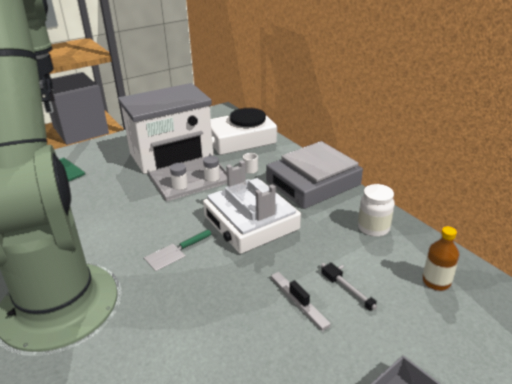

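```bash
cat > h.py <<'E'
import numpy as np, cv2
from scipy.spatial.transform import Rotation as R
from workcell import monitor, grab_frame
def cam(f):
    F=192/np.tan(np.radians(f["vertical_fov"])/2)
    K=np.array([[F,0,f["cx"]],[0,F,f["cy"]],[0,0,1.]])
    return K,np.array([f["k1"],0,0,0]),R.from_euler("xyz",f["orientation"]).as_matrix(),np.array(f["xyz"])
def ray(f,uv):
    K,d,M,c=cam(f)
    p=cv2.undistortPoints(np.array(uv,float).reshape(-1,1,2),K,d)[:,0]
    r=np.c_[p,np.ones(len(p))]@M.T
    return c,r/np.linalg.norm(r,axis=1)[:,None]
def plane(f,uv,z):
    c,r=ray(f,uv); return c+r*((z-c[2])/r[:,2])[:,None]
def cross(f,uv,g,vw):
    c,r=ray(f,[uv]); e,s=ray(g,[vw]); r,s=r[0],s[0]
    t=np.linalg.lstsq(np.c_[r,-s],e-c,rcond=None)[0]
    a,b=c+t[0]*r,e+t[1]*s
    return (a+b)/2,np.linalg.norm(a-b)
def proj(f,P):
    K,d,M,c=cam(f)
    return cv2.projectPoints(np.array(P,float).reshape(-1,1,3),M.T,(-M.T@c).reshape(3,1),K,d)[0][:,0]
def shot(n,name=None):
    f=grab_frame(n)
    if name: cv2.imwrite(f"pics/{name}.png",f["frame"][:,:,::-1])
    return f
E
python3 - <<'E'
import cv2,numpy as np
t=cv2.imread("pics/top0.png");s=cv2.imread("pics/side0.png")
a=cv2.resize(t[160:260,100:300],None,fx=4,fy=4,interpolation=cv2.INTER_CUBIC)
b=cv2.resize(t[170:250,330:430],None,fx=4,fy=2.5*1,interpolation=cv2.INTER_CUBIC)[:200]
cv2.imwrite("pics/c_top.png",a)
c=cv2.resize(s[145:265,150:310],None,fx=5,fy=5,interpolation=cv2.INTER_CUBIC)
cv2.imwrite("pics/c_side.png",c)
E
```

```text
(no output)
```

View pics/c_top.png

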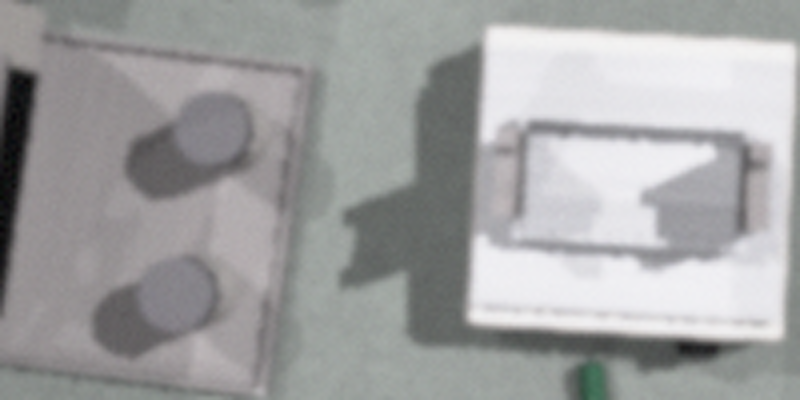

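View pics/c_side.png

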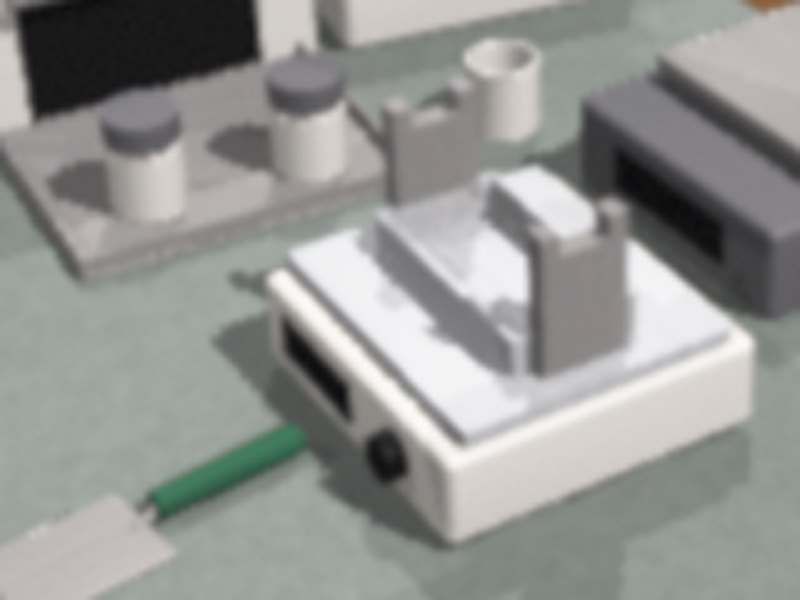

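```bash
cat > m.py <<'E'
from h import *
T=shot("top");S=shot("side")
def comps(f,box,cond,mn):
    x0,y0,x1,y1=box; im=f["frame"][y0:y1,x0:x1].astype(int)
    m=cond(im[...,0],im[...,1],im[...,2]).astype(np.uint8)
    m=cv2.morphologyEx(m,cv2.MORPH_OPEN,np.ones((2,2),np.uint8)) if mn>30 else m
    n,l,st,c=cv2.connectedComponentsWithStats(m,connectivity=4)
    return [(st[i,4],c[i]+[x0,y0],st[i,:4]+[x0,y0,0,0],cv2.minAreaRect(np.argwhere(l==i)[:,::-1].astype(np.float32)+np.float32([x0,y0]))) for i in range(1,n) if st[i,4]>=mn]
E
python3 - <<'E'
from m import *
for p in [(153,192),(146,200),(160,205),(145,234),(240,240),(345,236),(400,238),(374,237),(300,220),(320,250)]: print(p,T["frame"][p[1],p[0]])
print("side lid",S["frame"][145+75//5,150+305//5],S["frame"][145+130//5,150+143//5],S["frame"][145+95//5,150+420//5])
lid=lambda r,g,b:(b-r>=6)&(r>75)&(r<150)
for n,f,b in(("T",T,(125,175,172,255)),("S",S,(160,150,225,190))):
    for c in comps(f,b,lid,25): print(n,"lid",c[:3], plane(f,[c[1]],.078).round(4))
for c in comps(T,(205,160,310,260),lambda r,g,b:(r>200),300):
    print("shaker",c[0],c[3]); q=cv2.boxPoints(c[3]); print(plane(T,q,.07).round(4), plane(T,[q.mean(0)],.07))
for c in comps(T,(325,222,425,252),lambda r,g,b:(r<60),10): print("finT",c, plane(T,[c[3][0]],.042))
for c in comps(T,(325,222,425,252),lambda r,g,b:(r-g>0)&(r>80),20): print("barT",c, plane(T,cv2.boxPoints(c[3]),.012).round(4))
for c in comps(S,(260,265,335,330),lambda r,g,b:(r<60),10): print("finS",c, plane(S,[c[3][0]],.042))
for c in comps(S,(260,265,335,330),lambda r,g,b:(r-g>0)&(r>80),20): print("barS",c, plane(S,cv2.boxPoints(c[3]),.012).round(4))
E
```

```text
(153, 192) [139 135 140]
(146, 200) [102 101 103]
(160, 205) [159 156 157]
(145, 234) [133 130 134]
(240, 240) [237 235 236]
(345, 236) [174 169 170]
(400, 238) [190 185 185]
(374, 237) [35 31 36]
(300, 220) [134 138 135]
(320, 250) [146 150 146]
side lid [139 136 140] [107 104 109] [138 143 139]
shaker 3443 ((258.95166015625, 206.4185028076172), (77.94474792480469, 74.52842712402344), 3.012787342071533)
[[ 0.4475  0.0938  0.07  ]
 [ 0.6432  0.0898  0.07  ]
 [ 0.6377 -0.1158  0.07  ]
 [ 0.4426 -0.1096  0.07  ]] [[ 0.5421543  -0.01060076  0.07      ]]
shaker 877 ((254.5323028564453, 208.41847229003906), (47.92609786987305, 25.73809051513672), 3.1798300743103027)
[[ 0.5047  0.0646  0.07  ]
 [ 0.5722  0.063   0.07  ]
 [ 0.5686 -0.0631  0.07  ]
 [ 0.5012 -0.0609  0.07  ]] [[0.53659153 0.00086119 0.07      ]]
finT (np.int32(102), array([372.55882353, 236.17647059]), array([362, 234,  23,   5]), ((373.0, 236.0), (4.0, 22.0), 90.0)) [[ 0.47246201 -0.31628544  0.042     ]]
barT (np.int32(536), array([371.67164179, 235.59328358]), array([335, 230,  75,  13]), ((371.9659729003906, 235.74844360351562), (74.28693389892578, 9.853462219238281), 2.6025619506835938)) [[ 0.46   -0.2203  0.012 ]
 [ 0.4869 -0.2211  0.012 ]
 [ 0.4837 -0.4221  0.012 ]
 [ 0.457  -0.4209  0.012 ]]
finS (np.int32(172), array([328.94186047, 272.30232558]), array([322, 265,  13,  17]), ((328.0, 273.0), (16.0, 12.0), 90.0)) [[ 0.55827781 -0.32078026  0.042     ]]
finS (np.int32(265), array([298.9245283 , 293.37735849]), array([290, 282,  19,  24]), ((299.0, 293.5), (26.16295051574707, 10.60660171508789), 45.0)) [[ 0.45977986 -0.33372467  0.042     ]]
barS (np.int32(620), array([301.63548387, 302.85967742]), array([271, 272,  59,  58]), ((300.2500305175781, 300.7500305175781), (76.36752319335938, 10.60660171508789), 45.0)) [[ 0.4527 -0.227   0.012 ]
 [ 0.4836 -0.216   0.012 ]
 [ 0.4794 -0.4239  0.012 ]
 [ 0.4523 -0.4302  0.012 ]]
```

```bash
python3 - <<'E'
from m import *
t=lambda x,y:((x+.5)/4-.5+100,(y+.5)/4-.5+160)
s=lambda x,y:((x+.5)/5-.5+150,(y+.5)/5-.5+145)
im=cv2.resize(T["frame"][175:255,120:175],None,fx=4,fy=4,interpolation=cv2.INTER_CUBIC)
g=cv2.GaussianBlur(cv2.cvtColor(im,cv2.COLOR_RGB2GRAY),(5,5),0)
c=cv2.HoughCircles(g,cv2.HOUGH_GRADIENT,1,80,param1=60,param2=12,minRadius=34,maxRadius=44)
for x,y,r in c[0][:4]:
    uv=((x+.5)/4-.5+120,(y+.5)/4-.5+175); print("hough",uv,r/4,plane(T,[uv],.078).round(4))
for a,b in(((214,129),(305,74)),((178,295),(143,113))):
    print("lid",plane(T,[t(*a)],.078).round(4),plane(S,[s(*b)],.078).round(4),cross(T,t(*a),S,s(*b)))
print("tray",plane(T,[t(*p) for p in((527,125),(748,138),(740,248),(519,240))],.1).round(4))
print("prongs",plane(S,[s(*p) for p in((540,230),(612,206),(398,103),(463,85))],.164).round(4))
print("plate",plane(S,[s(*p) for p in((470,441),(752,338),(288,265))],.075).round(4))
print("plateT",plane(T,[t(*p) for p in((485,28),(797,42),(785,340),(470,325))],.07).round(4))
# predicted outlines with estimate
E
```

```text
hough (np.float32(140.5), np.float32(201.0)) 8.95 [[0.5478 0.2989 0.078 ]]
lid [[0.5726 0.267  0.078 ]] [[0.5708 0.2668 0.078 ]] (array([0.57199928, 0.26758306, 0.07723172]), np.float64(0.001381074946208177))
lid [[0.4641 0.2857 0.078 ]] [[0.4637 0.2837 0.078 ]] (array([0.46427116, 0.28589808, 0.07674366]), np.float64(0.0006036396843808196))
tray [[ 0.5794  0.0612  0.1   ]
 [ 0.5749 -0.0805  0.1   ]
 [ 0.5046 -0.077   0.1   ]
 [ 0.5058  0.064   0.1   ]]
prongs [[ 0.5202 -0.0799  0.164 ]
 [ 0.5635 -0.0831  0.164 ]
 [ 0.5278  0.0729  0.164 ]
 [ 0.5682  0.0685  0.164 ]]
plate [[ 0.4549 -0.1094  0.075 ]
 [ 0.6283 -0.123   0.075 ]
 [ 0.4571  0.0859  0.075 ]]
plateT [[ 0.6445  0.0928  0.07  ]
 [ 0.6406 -0.1133  0.07  ]
 [ 0.4453 -0.1095  0.07  ]
 [ 0.4492  0.0963  0.07  ]]
```

Request:
drive_tool(
  steps=[80,20,-16,16,-4.9,80,20,-18,16,-4.9,80,25,-22,16,-4.9,80,25,-22,16,-4.9,80,25,-22,16,-4.9],
  grip_force=40,
)

```text
clock: 0.72
position: [0.31, 0.4929, 0.3261]
tool_rot: [-1.571, 0.0, 0.823]
force: [1.5, 0.8, 0.3]
grip_width: 0.0802
```

Request:
drive_tool(
  steps=[80,27,-23,0,-4.9,80,27,-23,0,-4.9,80,27,-23,0,-4.9,80,27,-23,0,-4.9,80,27,-23,0,-4.9],
)

```text
clock: 1.13
position: [0.4452, 0.3778, 0.3255]
tool_rot: [-1.571, -0.0, 0.396]
force: [-0.1, 0.7, 0.6]
grip_width: 0.08
```

Request:
drive_tool(
  steps=[80,27,-23,-15,-4.9,80,27,-23,-15,-4.9,80,27,-23,-15,-4.9,80,25,-23,-15,-4.9,80,23,-23,-15,-4.9],
)

```text
clock: 1.55
position: [0.5744, 0.2627, 0.2496]
tool_rot: [-1.571, -0.0, -0.032]
force: [-0.5, 0.8, 0.9]
grip_width: 0.08
```

Request:
drive_tool(
  steps=[80,-2,4,-30,0.4,80,0,0,-30,0,80,0,0,-30,0,80,0,0,-30,0,80,0,0,-17,0],
)

```text
clock: 1.97
position: [0.5699, 0.2676, 0.1101]
tool_rot: [-1.572, 0.003, -0.021]
force: [0.7, 0.0, -0.3]
grip_width: 0.0799
```

```bash
python3 - <<'E'
from h import *
T=shot("top");S=shot("side")
a=cv2.resize(T["frame"][150:250,100:220],None,fx=3.3,fy=4)
b=cv2.resize(S["frame"][100:200,150:250],(396,400))
cv2.imwrite("pics/g1.png",np.hstack([a,b])[:,:,::-1]); print(monitor.observe()["position"])
E
```

```text
[0.56963939 0.26742936 0.11045064]
```

View pics/g1.png

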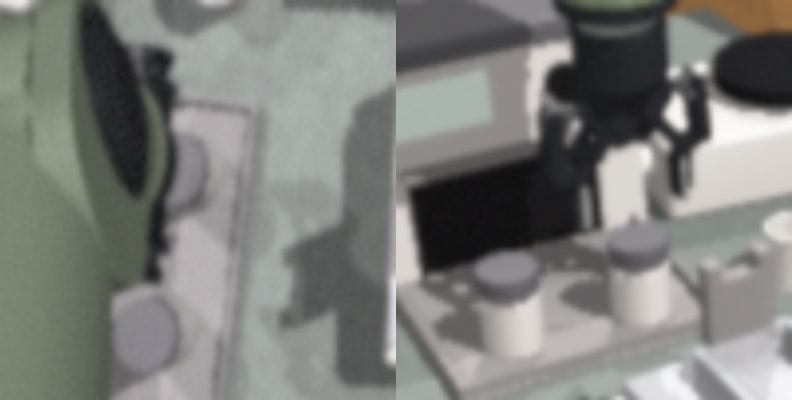

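Request:
drive_tool(
  steps=[80,2,0,-20,0,80,0,0,-20,0,80,0,0,-17,0,80,0,0,0,0,45,0,0,0,0],
)

```text
clock: 2.48
position: [0.5734, 0.2681, 0.0572]
tool_rot: [-1.571, -0.0, -0.021]
force: [0.4, 0.4, 0.9]
grip_width: 0.0697
```

Request:
drive_tool(
  steps=[45,0,0,0,0,45,0,0,0,0,45,0,0,0,0,45,0,0,0,0,45,0,0,0,0],
)

```text
clock: 2.9
position: [0.574, 0.2685, 0.0583]
tool_rot: [-1.569, -0.002, -0.021]
force: [-1.1, -0.3, 9.0]
grip_width: 0.0491
```

Request:
drive_tool(
  steps=[45,0,0,15,0,45,0,0,30,0,45,0,0,38,0,45,0,0,38,0,45,0,0,38,0],
)

```text
clock: 3.32
position: [0.573, 0.2679, 0.2183]
tool_rot: [-1.57, -0.001, -0.021]
force: [0.7, 1.2, -1.7]
grip_width: 0.0487
```

Request:
drive_tool(
  steps=[45,0,-15,20,0,45,-5,-30,10,0,45,-5,-35,0,0,45,-5,-35,0,0,45,-5,-35,0,0],
)

```text
clock: 3.73
position: [0.5527, 0.1167, 0.2468]
tool_rot: [-1.57, -0.002, -0.021]
force: [0.5, 0.9, -2.4]
grip_width: 0.049
```

Request:
drive_tool(
  steps=[45,-5,-30,0,0,45,-5,-30,0,0,45,0,-22,0,0,45,0,-11,0,0,45,0,0,0,0],
)

```text
clock: 4.15
position: [0.5432, 0.0225, 0.2465]
tool_rot: [-1.571, -0.002, -0.024]
force: [-0.2, 0.1, -2.0]
grip_width: 0.0489
```

```bash
python3 - <<'E'
from h import *
T=shot("top");S=shot("side"); print(monitor.observe()["position"])
a=cv2.resize(T["frame"][130:270,190:310],(343,400))
b=cv2.resize(S["frame"][100:260,160:320],(400,400))
cv2.imwrite("pics/g2.png",np.hstack([a,b])[:,:,::-1])
E
```

```text
[0.54331791 0.02565946 0.24590282]
```

View pics/g2.png

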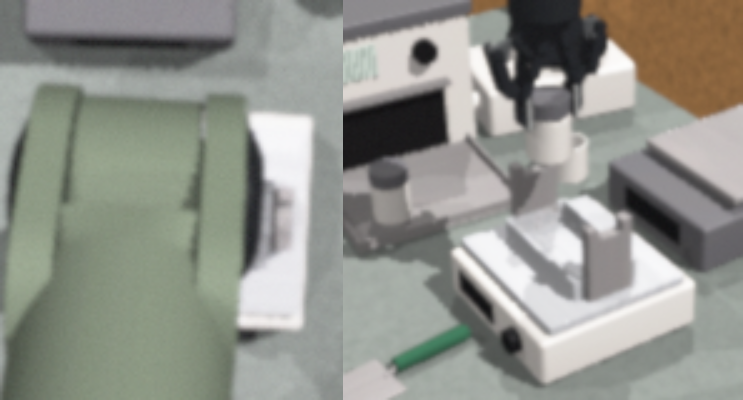

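Request:
drive_tool(
  steps=[45,0,0,-20,0,45,0,0,-30,0,45,0,0,-30,0,45,0,0,-20,0,45,0,0,-11,0],
)

```text
clock: 4.67
position: [0.5423, 0.0267, 0.1321]
tool_rot: [-1.571, 0.003, -0.019]
force: [0.2, -0.2, -2.5]
grip_width: 0.0489
```

Request:
drive_tool(
  steps=[45,0,0,-2,0,45,0,0,-2,0,45,0,0,-2,0,45,0,0,-1,0,45,0,0,0,0],
)

```text
clock: 5.08
position: [0.5435, 0.0253, 0.128]
tool_rot: [-1.57, -0.001, -0.021]
force: [0.7, -0.1, -1.8]
grip_width: 0.049
```

Request:
drive_tool(
  steps=[45,0,0,-1,0,45,0,0,-1,0,45,0,0,-1,0,45,0,0,0,0,45,0,0,0,0],
)

```text
clock: 5.5
position: [0.5433, 0.0252, 0.1268]
tool_rot: [-1.569, -0.001, -0.021]
force: [-16.1, 1.6, 48.0]
grip_width: 0.0487
```

Request:
drive_tool(
  steps=[45,0,0,1,0,45,0,0,0.5,0,76,0,0,0,0,76,0,0,0,0,76,0,0,0,0],
)

```text
clock: 5.92
position: [0.5433, 0.0251, 0.126]
tool_rot: [-1.571, -0.0, -0.021]
force: [-0.9, -1.0, 0.9]
grip_width: 0.0757
```

Request:
drive_tool(
  steps=[80,0,0,20,0,80,0,0,35,0,80,0,0,38,0,80,0,0,30,0,80,0,0,0,0],
)

```text
clock: 6.33
position: [0.5453, 0.0249, 0.2542]
tool_rot: [-1.569, -0.007, -0.021]
force: [1.1, 0.3, 0.2]
grip_width: 0.0801
```

Request:
drive_tool(
  steps=[80,-10,25,0,0,80,-12,35,0,0,80,-12,35,0,0,80,-12,35,0,0,80,-12,35,0,0],
)

```text
clock: 6.75
position: [0.4843, 0.1916, 0.2489]
tool_rot: [-1.571, -0.0, -0.021]
force: [1.5, 0.1, 0.6]
grip_width: 0.0797
```

Request:
drive_tool(
  steps=[80,-10,35,0,0,80,-10,35,0,0,80,-1,20,0,0,80,0,5,0,0,80,0,0,0,0],
)

```text
clock: 7.17
position: [0.4638, 0.2864, 0.2485]
tool_rot: [-1.571, 0.0, -0.019]
force: [-0.4, 0.1, 0.2]
grip_width: 0.0804
```

```bash
python3 - <<'E'
from h import *
T=shot("top");S=shot("side"); print(monitor.observe()["position"],monitor.observe()["tool_rot"])
a=cv2.resize(T["frame"][160:260,100:310],(756,360))
b=cv2.resize(S["frame"][130:250,160:370][:,:140],(378,324))[:230]
cv2.imwrite("pics/g3.png",np.vstack([a,np.hstack([b,b*0])])[:,:,::-1])
E
```

```text
[0.46442243 0.28396014 0.24866459] [-1.57148553e+00  4.14686329e-05 -2.17902049e-02]
```

View pics/g3.png

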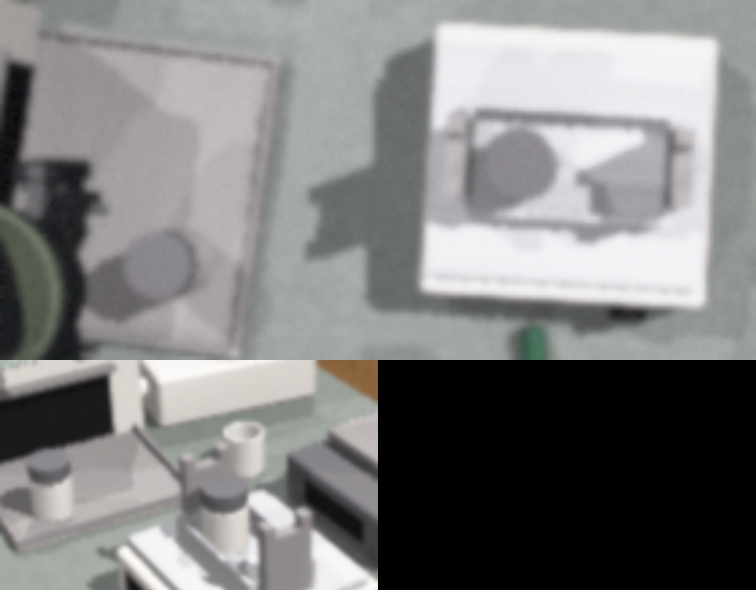

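Request:
drive_tool(
  steps=[80,0,1,-25,0,80,0,0,-35,0,80,0,0,-35,0,80,0,0,-35,0,80,0,0,-25,0],
)

```text
clock: 7.68
position: [0.464, 0.2838, 0.0915]
tool_rot: [-1.572, 0.001, -0.023]
force: [-0.1, 0.9, 0.1]
grip_width: 0.0796
```

Request:
drive_tool(
  steps=[80,0,0,-20,0,80,0,0,-16,0,80,0,0,0,0,80,0,0,0,0,45,0,0,0,0],
)

```text
clock: 8.1
position: [0.4649, 0.2855, 0.0589]
tool_rot: [-1.57, -0.001, -0.022]
force: [1.1, -0.7, -0.4]
grip_width: 0.0695
```

Request:
drive_tool(
  steps=[45,0,0,0,0,45,0,0,0,0,45,0,0,0,0,45,0,0,0,0,45,0,0,0,0],
)

```text
clock: 8.52
position: [0.4647, 0.2863, 0.0592]
tool_rot: [-1.57, -0.001, -0.021]
force: [-0.9, -1.7, 12.0]
grip_width: 0.0484
```

Request:
drive_tool(
  steps=[45,0,0,15,0,45,0,0,30,0,45,0,0,38,0,45,0,0,38,0,45,0,0,38,0],
)

```text
clock: 8.93
position: [0.4638, 0.2857, 0.2192]
tool_rot: [-1.571, -0.0, -0.021]
force: [1.0, 0.7, -1.9]
grip_width: 0.049
```

Request:
drive_tool(
  steps=[45,0,-15,20,0,45,5,-30,10,0,45,9,-35,0,0,45,9,-35,0,0,45,9,-35,0,0],
)

```text
clock: 9.35
position: [0.4961, 0.1346, 0.2478]
tool_rot: [-1.57, -0.001, -0.02]
force: [1.2, 0.4, -1.7]
grip_width: 0.0487
```

Request:
drive_tool(
  steps=[45,9,-35,0,0,45,9,-35,0,0,45,9,-35,0,0,45,9,-35,0,0,45,6,-22,0,0],
)

```text
clock: 9.77
position: [0.5383, -0.0298, 0.2477]
tool_rot: [-1.571, -0.001, -0.023]
force: [-0.0, -0.2, -2.2]
grip_width: 0.0488
```

Request:
drive_tool(
  steps=[45,3,-12,0,0,45,0,-5,0,0,45,0,0,0,0,45,0,0,0,0,45,0,0,0,0],
)

```text
clock: 10.18
position: [0.541, -0.0412, 0.2468]
tool_rot: [-1.57, 0.0, -0.019]
force: [0.1, 0.4, -1.8]
grip_width: 0.0486
```

Request:
drive_tool(
  steps=[45,1,-2,-20,0,45,0,0,-30,0,45,0,0,-30,0,45,0,0,-20,0,45,0,0,-12,0],
)

```text
clock: 10.6
position: [0.5411, -0.0433, 0.1325]
tool_rot: [-1.571, 0.003, -0.019]
force: [0.2, 0.0, -2.4]
grip_width: 0.0486
```

Request:
drive_tool(
  steps=[45,0,0,-2,0,45,0,0,-2,0,45,0,0,-1,0,45,0,0,-1,0,45,0,0,0,0],
)

```text
clock: 11.02
position: [0.5425, -0.0447, 0.1295]
tool_rot: [-1.571, -0.001, -0.021]
force: [0.6, -0.7, -2.6]
grip_width: 0.0489
```

Request:
drive_tool(
  steps=[45,0,0,-1,0,45,0,0,-0.5,0,45,0,0,0,0,45,0,0,0,0,45,0,0,0,0],
)

```text
clock: 11.43
position: [0.5425, -0.0449, 0.1282]
tool_rot: [-1.57, -0.001, -0.021]
force: [-4.1, 0.0, 11.3]
grip_width: 0.0483
```

Contact at the expected height; release, rise and go clear, then look at both jars and the forks.

Request:
drive_tool(
  steps=[45,0,0,0.5,0,76,0,0,0,0,76,0,0,0,0,76,0,0,0,0,76,0,0,0,0],
)

```text
clock: 11.85
position: [0.5422, -0.045, 0.1278]
tool_rot: [-1.571, -0.0, -0.021]
force: [-0.3, -0.5, 0.5]
grip_width: 0.0761
```

Request:
drive_tool(
  steps=[80,0,0,20,0,80,0,0,35,0,80,0,0,38,0,80,0,0,38,0,80,0,0,0,0],
)

```text
clock: 12.27
position: [0.5445, -0.0455, 0.2651]
tool_rot: [-1.57, -0.008, -0.022]
force: [0.2, 0.3, 0.3]
grip_width: 0.0802
```

Request:
drive_tool(
  steps=[60,-5,-30,0,0,60,-9,-38,0,0,60,-9,-38,0,0,60,-9,-38,0,0,60,-9,-38,0,0],
)

```text
clock: 12.68
position: [0.5004, -0.2285, 0.2589]
tool_rot: [-1.571, -0.0, -0.02]
force: [0.8, -0.0, 0.6]
grip_width: 0.0599
```

Request:
drive_tool(
  steps=[60,-9,-38,0,0,60,-9,-30,0,0,60,-8,-20,0,0,60,-2,-8,0,0,60,0,0,0,0],
)

```text
clock: 13.1
position: [0.4722, -0.3247, 0.2587]
tool_rot: [-1.571, 0.0, -0.024]
force: [-0.1, -0.4, -0.2]
grip_width: 0.0598
```

```bash
python3 - <<'E'
from h import *
T=shot("top","t4");S=shot("side","s4"); print(monitor.observe()["position"],monitor.observe()["tool_rot"])
a=cv2.resize(T["frame"][155:255,205:310],(420,400),interpolation=cv2.INTER_CUBIC)
b=cv2.resize(S["frame"][150:250,200:295],(380,400),interpolation=cv2.INTER_CUBIC)
cv2.imwrite("pics/g4.png",np.hstack([a,b])[:,:,::-1])
E
```

```text
[ 0.47360427 -0.32190212  0.25856444] [-1.57011584e+00  1.30948475e-04 -2.02847347e-02]
```

View pics/g4.png

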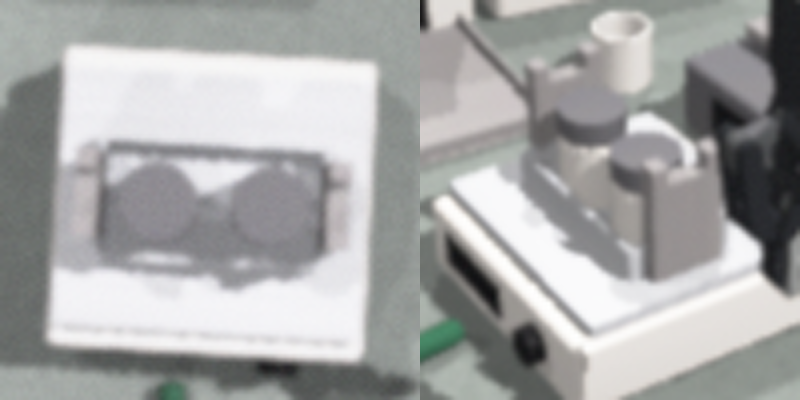

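```bash
python3 - <<'E'
from m import *
s=lambda x,y:((x+.5-420)/4-.5+200,(y+.5)/4-.5+150)
t=lambda x,y:((x+.5)/4-.5+205,(y+.5)/4-.5+155)
print("lids",plane(T,[t(154,202),t(275,206)],.147).round(4))
im=cv2.bilateralFilter(T["frame"],5,30,3).astype(int)
for p in [(t(88,190)),(t(338,205)),(t(65,190)),t(200,60),t(80,255),t(360,200)]:
    print(im[int(round(p[1])),int(round(p[0]))],end=" ")
T["frame"]=im
for c in comps(T,(218,185,296,222),lambda r,g,b:(r-b>=2)&(r>120)&(r<225)&(r-g>=3),31): print("\npostT",c[0],c[1],c[3],plane(T,[c[1],c[3][0]],.155).round(4))
print("prS",plane(S,[s(658,165),s(707,150),s(537,63),s(587,48)],.164).round(4))
# prong tips in both views: near-left prong=low x
S0=dict(S);S0["frame"]=cv2.imread("pics/side0.png")[:,:,::-1];T0=dict(T);T0["frame"]=cv2.imread("pics/top0.png")[:,:,::-1]
c=[x for x in comps(S0,(280,275,320,310),lambda r,g,b:r<60,40)][0]
f=[x for x in comps(T0,(350,225,400,248),lambda r,g,b:r<70,30)]
print("finT",f[0][1],f[0][3]);print(plane(T,[f[0][1]],.042).round(4),"fin centroid heights:",cross(T,f[0][1],S,c[1]))
E
```

```text
lids [[ 0.5427  0.0283  0.147 ]
 [ 0.5422 -0.0457  0.147 ]]
[192 186 189] [194 189 191] [177 176 179] [244 243 243] [176 175 180] [222 221 224] 
postT 100 [227.63 204.16] ((227.81227111816406, 203.59556579589844), (5.842062473297119, 19.33722686767578), 6.709836959838867) [[0.5438 0.0658 0.155 ]
 [0.5452 0.0654 0.155 ]]

postT 109 [289.88990826 207.03669725] ((289.7509460449219, 206.98443603515625), (5.614046096801758, 20.2105655670166), 3.5763344764709473) [[ 0.5409 -0.0854  0.155 ]
 [ 0.5411 -0.0851  0.155 ]]
prS [[ 0.5227 -0.0833  0.164 ]
 [ 0.5585 -0.0873  0.164 ]
 [ 0.5266  0.0726  0.164 ]
 [ 0.5662  0.0697  0.164 ]]
finT [372.6302521  236.44537815] ((373.5, 236.5), (5.0, 23.0), 90.0)
[[ 0.4713 -0.3153  0.042 ]] fin centroid heights: (array([ 0.47143067, -0.32142842,  0.02185065]), np.float64(0.002465041826811218))
```

Request:
drive_tool(
  steps=[50,-2,0.5,-30,0,50,0,0,-38,0,50,0,0,-38,0,50,0,0,-38,0,50,0,0,-30,0],
  grip_force=70,
)

```text
clock: 13.72
position: [0.4713, -0.3204, 0.0823]
tool_rot: [-1.57, 0.001, -0.019]
force: [1.1, -0.5, -0.9]
grip_width: 0.0503
```

Request:
drive_tool(
  steps=[50,0,0,-20,0,50,0,0,-10,0,50,0,0,0,0,50,0,0,0,0,50,0,0,0,0],
)

```text
clock: 14.13
position: [0.4721, -0.3226, 0.0563]
tool_rot: [-1.572, -0.002, -0.02]
force: [-0.3, 0.3, 0.6]
grip_width: 0.0502
```

```bash
python3 - <<'E'
from h import *
T=shot("top");S=shot("side"); print(monitor.observe()["position"],monitor.observe()["tool_rot"])
a=cv2.resize(T["frame"][200:270,320:420],(400,280),interpolation=cv2.INTER_CUBIC)
b=cv2.resize(S["frame"][230:335,255:355],(400,420),interpolation=cv2.INTER_CUBIC)[:420]
cv2.imwrite("pics/g5.png",np.hstack([cv2.copyMakeBorder(a,0,140,0,0,cv2.BORDER_CONSTANT),b])[:,:,::-1])
E
```

```text
[ 0.47194252 -0.32261969  0.0562191 ] [-1.57167988 -0.00196977 -0.02059251]
```

View pics/g5.png

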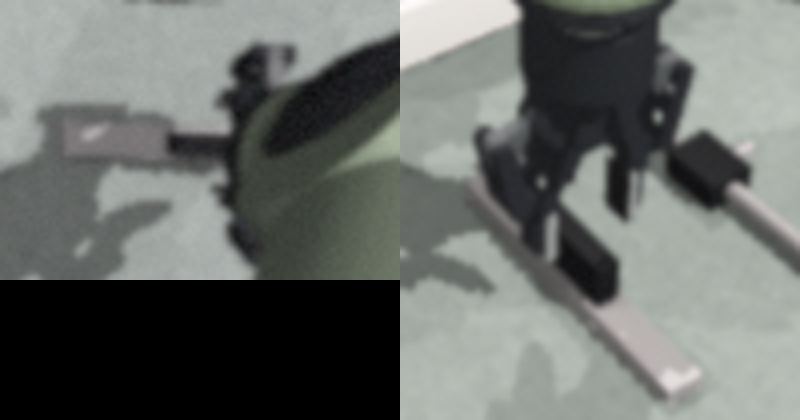

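Request:
drive_tool(
  steps=[50,0,1,-10,0,50,0,0,-8,0,50,0,0,-6,0,50,0,0,0,0,30,0,0,0,0],
)

```text
clock: 14.65
position: [0.4708, -0.3214, 0.0302]
tool_rot: [-1.57, 0.001, -0.021]
force: [0.1, 0.3, 0.7]
grip_width: 0.0393
```

Request:
drive_tool(
  steps=[12,0,0,0,0,12,0,0,0,0,12,0,0,0,0,12,0,0,0,0,12,0,0,0,0],
)

```text
clock: 15.07
position: [0.4713, -0.3216, 0.0311]
tool_rot: [-1.571, -0.0, -0.021]
force: [-1.3, -0.5, 5.6]
grip_width: 0.0146
```

Request:
drive_tool(
  steps=[12,0,0,0,0,12,0,0,0,0,12,0,0,5,0,12,0,0,10,0,12,0,0,15,0],
)

```text
clock: 15.48
position: [0.4705, -0.321, 0.0608]
tool_rot: [-1.57, 0.002, -0.021]
force: [0.5, -0.4, -2.9]
grip_width: 0.0145
```

Request:
drive_tool(
  steps=[12,0,0,25,0,12,0,0,35,0,12,0,0,35,0,12,0,0,35,0,12,0,0,25,0],
)

```text
clock: 15.9
position: [0.4711, -0.3217, 0.2195]
tool_rot: [-1.572, -0.002, -0.021]
force: [1.0, -0.6, -2.7]
grip_width: 0.0152
```

Request:
drive_tool(
  steps=[12,0,8,20,0,12,3,15,15,0,12,6,25,0,-0.2,12,7,30,0,0,12,7,30,0,0],
)

```text
clock: 16.32
position: [0.4938, -0.2124, 0.2517]
tool_rot: [-1.571, -0.001, -0.026]
force: [1.3, 0.5, -3.4]
grip_width: 0.0146
```

Request:
drive_tool(
  steps=[12,7,30,0,0,12,7,30,0,0,12,7,30,0,0,12,7,30,0,0,12,7,25,0,0],
)

```text
clock: 16.73
position: [0.5289, -0.0661, 0.2515]
tool_rot: [-1.57, -0.0, -0.024]
force: [1.2, 0.4, -3.2]
grip_width: 0.0148
```

Request:
drive_tool(
  steps=[12,7,25,0,0,12,5,18,0,0,12,2,10,0,0,12,0,6,0,0,12,0,0,0,0],
)

```text
clock: 17.15
position: [0.5428, -0.0089, 0.251]
tool_rot: [-1.571, 0.0, -0.024]
force: [0.5, 0.1, -2.8]
grip_width: 0.0148
```

```bash
python3 - <<'E'
from h import *
o=monitor.observe();print(o["position"],o["tool_rot"],o["force"])
T=shot("top","t6");S=shot("side","s6")
a=cv2.resize(T["frame"][155:255,205:310],(420,400),interpolation=cv2.INTER_CUBIC)
b=cv2.resize(S["frame"][120:220,200:295],(380,400),interpolation=cv2.INTER_CUBIC)
cv2.imwrite("pics/g6.png",np.hstack([a,b])[:,:,::-1])
E
```

```text
[ 0.54280036 -0.00889225  0.2509857 ] [-1.57071673e+00  2.60576484e-04 -2.35258270e-02] [ 0.54196287  0.05115537 -2.7720966 ]
```

View pics/g6.png

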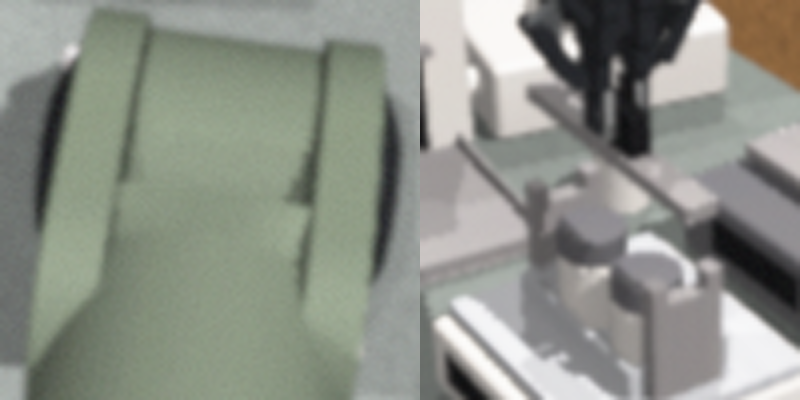

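```bash
python3 - <<'E'
from h import *
S=shot("side"); y=-.0235
Rz=R.from_euler("z",y).as_matrix()
P=[Rz@np.array([a,b,c])+[.5428,-.0089,.2199] for b in(-.1,.1) for c in(0,.012) for a in(-.012,.012)]
q=proj(S,P); print((4*(q-[200,120]+.5)-.5+[420,0]).round(0))
E
```

```text
[[687. 225.]
 [719. 214.]
 [687. 209.]
 [719. 197.]
 [527.  99.]
 [557.  90.]
 [526.  84.]
 [556.  75.]]
```

Request:
drive_tool(
  steps=[12,0,0,-15,0,12,0,0,-15,0,12,0,0,-13,0,12,0,0,-5,0,12,0,0,0,0],
)

```text
clock: 17.72
position: [0.5425, -0.0104, 0.202]
tool_rot: [-1.571, 0.002, -0.026]
force: [0.1, 0.8, -2.8]
grip_width: 0.0148
```

```bash
python3 - <<'E'
from h import *
o=monitor.observe();print(o["position"],o["tool_rot"],o["force"])
S=shot("side","s7")
b=cv2.resize(S["frame"][148:228,215:295],(600,600),interpolation=cv2.INTER_CUBIC)
cv2.imwrite("pics/g7.png",b[:,:,::-1])
E
```

```text
[ 0.54251854 -0.01039648  0.20202304] [-1.57134392  0.00171158 -0.02571266] [ 0.12065781  0.7603485  -2.84765696]
```

View pics/g7.png

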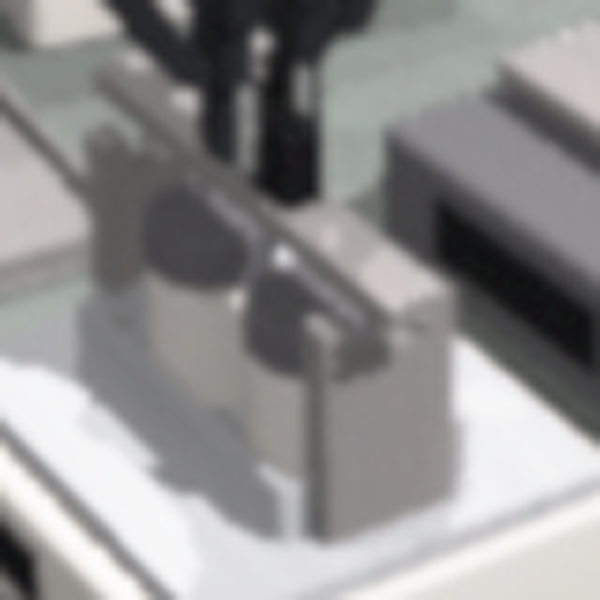

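```bash
python3 - <<'E'
from h import *
S=shot("side"); im=cv2.imread("pics/s4.png").astype(float)
i0=cv2.imread("pics/side0.png").astype(float)
Rz=R.from_euler("z",-.025).as_matrix(); c=np.array([.543,-.0085,0])
for yy,img,nm in((-.084,im,"near"),(.070,i0,"far inner")):
  for z in (.155,.145,.135,.12):
    q=proj(S,[Rz@np.array([a,yy,z])+c for a in(-.027,-.015,.015,.027)])
    r=int(round(q[:,1].mean()))
    print(nm,z,q.round(1).tolist())
    for k in (0,3):
        v=int(round(q[k,1]));u=int(round(q[k,0])); print("  row",v,"cols",u-6,img[v,u-6:u+7].mean(1).astype(int))
E
```

```text
near 0.155 [[258.2, 196.4], [262.1, 194.9], [271.8, 191.3], [275.6, 189.9]]
  row 196 cols 252 [ 81  84  87  93  97 106 127 143 146 150 158 158 156]
  row 190 cols 270 [110 115 136 136 100  58  45  50  47  37  35  41  44]
near 0.145 [[258.3, 199.6], [262.2, 198.1], [271.8, 194.5], [275.6, 193.0]]
  row 200 cols 252 [167 162 153 132 110 107 126 140 144 145 145 145 146]
  row 193 cols 270 [157 149 147 142 117  73  37  34  35  32  31  40  42]
near 0.135 [[258.4, 202.8], [262.2, 201.3], [271.8, 197.6], [275.6, 196.2]]
  row 203 cols 252 [156 156 151 131 108 107 127 139 145 146 147 147 146]
  row 196 cols 270 [147 147 148 148 138  94  49  30  29  27  30  36  42]
near 0.12 [[258.4, 207.5], [262.3, 206.0], [271.8, 202.3], [275.6, 200.9]]
  row 208 cols 252 [155 154 150 131 108 104 122 139 144 146 146 146 146]
  row 201 cols 270 [146 147 148 149 151 143  93  43  31  39  40  35  39]
far inner 0.155 [[228.3, 170.7], [232.0, 169.4], [241.2, 166.3], [244.8, 165.1]]
  row 171 cols 222 [154 118 102 110 107 101 109 126 133 136 138 138 137]
  row 165 cols 239 [ 99  96 112 127 134 134 132 135 146 160 171 182 191]
far inner 0.145 [[228.5, 173.7], [232.2, 172.5], [241.3, 169.3], [244.9, 168.1]]
  row 174 cols 222 [174 170 152 124  98  91 103 123 132 134 135 135 135]
  row 168 cols 239 [151 142 138 136 137 137 133 137 148 161 172 182 192]
far inner 0.135 [[228.6, 176.7], [232.3, 175.5], [241.4, 172.4], [245.0, 171.1]]
  row 177 cols 223 [174 174 169 147 111 102 121 132 134 134 134 134 134]
  row 171 cols 239 [134 134 135 137 136 137 134 138 149 161 174 182 191]
far inner 0.12 [[228.9, 181.3], [232.6, 180.0], [241.6, 176.8], [245.2, 175.6]]
  row 181 cols 223 [141 136 134 125 104  98 116 128 133 134 135 134 134]
  row 176 cols 239 [135 135 135 136 137 137 138 138 138 136 136 136 136]
```

Request:
drive_tool(
  steps=[12,0,1,-5,0,12,0,0,-4,-0.2,12,0,0,-3,0,12,0,0,-2,0,12,0,0,0,0],
)

```text
clock: 18.23
position: [0.5429, -0.0084, 0.1884]
tool_rot: [-1.571, 0.001, -0.028]
force: [-0.0, 0.1, -2.9]
grip_width: 0.0148
```

Request:
drive_tool(
  steps=[12,0,0,-2,0,12,0,0,-2,0,12,0,0,-1,0,12,0,0,0,0,12,0,0,0,0],
)

```text
clock: 18.65
position: [0.5431, -0.0085, 0.1838]
tool_rot: [-1.571, 0.0, -0.028]
force: [-0.3, -0.0, -3.0]
grip_width: 0.0148
```

Request:
drive_tool(
  steps=[12,0,0,-1,0,12,0,0,-1,0,12,0,0,0,0,12,0,0,0,0,12,0,0,0,0],
)

```text
clock: 19.07
position: [0.5431, -0.0085, 0.1818]
tool_rot: [-1.571, -0.0, -0.028]
force: [0.6, 1.4, -3.2]
grip_width: 0.0146
```

Request:
drive_tool(
  steps=[12,0,0,-1,0,12,0,0,0,0,12,0,0,0,0,12,0,0,0,0,12,0,0,0,0],
)

```text
clock: 19.48
position: [0.5432, -0.0084, 0.1811]
tool_rot: [-1.571, -0.0, -0.028]
force: [-2.0, 0.3, 6.6]
grip_width: 0.0151
```

Request:
drive_tool(
  steps=[25,0,0,0,0,45,0,0,0,0,50,0,0,0,0,50,0,0,0,0,50,0,0,0,0],
)

```text
clock: 19.9
position: [0.5432, -0.0084, 0.1808]
tool_rot: [-1.571, 0.0, -0.028]
force: [-0.2, -0.4, 0.3]
grip_width: 0.0499
```

Request:
drive_tool(
  steps=[50,0,0,10,0,50,0,0,30,0,50,0,0,35,0,50,0,0,25,0,50,0,0,0,0],
)

```text
clock: 20.32
position: [0.5449, -0.0088, 0.2862]
tool_rot: [-1.57, -0.007, -0.028]
force: [0.7, -0.4, 0.4]
grip_width: 0.0499
```

Request:
drive_tool(
  steps=[50,-5,-30,0,0,50,-9,-35,0,0,50,-9,-35,0,0,50,-9,-35,0,0,50,-9,-35,0,0],
)

```text
clock: 20.73
position: [0.5014, -0.1799, 0.2814]
tool_rot: [-1.571, -0.0, -0.028]
force: [1.4, 1.0, 0.7]
grip_width: 0.0501
```

Request:
drive_tool(
  steps=[50,-9,-30,0,0,50,-9,-30,0,0,50,0,-10,0,0,50,0,0,0,0,50,0,0,0,0],
)

```text
clock: 21.15
position: [0.4841, -0.2484, 0.281]
tool_rot: [-1.571, 0.0, -0.029]
force: [0.9, 0.6, -0.8]
grip_width: 0.0499
```

```bash
python3 - <<'E'
from h import *
T=shot("top","t8");S=shot("side","s8")
a=cv2.resize(T["frame"][155:255,205:310],(420,400),interpolation=cv2.INTER_CUBIC)
b=cv2.resize(S["frame"][140:240,200:295],(380,400),interpolation=cv2.INTER_CUBIC)
cv2.imwrite("pics/g8.png",np.hstack([a,b])[:,:,::-1])
Rz=R.from_euler("z",-.028).as_matrix()
P=[Rz@np.array([x,y,.012])+[.543,-.0085,.15] for y in(-.1,.1) for x in(-.012,.012)]
print((4*(proj(T,P)-[205,155]+.5)).round(),(4*(proj(S,P)-[200,140]+.5)+[420,0]).round())
E
```

```text
[[380. 232.]
 [382. 192.]
 [ 48. 214.]
 [ 50. 174.]] [[688. 223.]
 [719. 211.]
 [532.  92.]
 [562.  82.]]
```

View pics/g8.png

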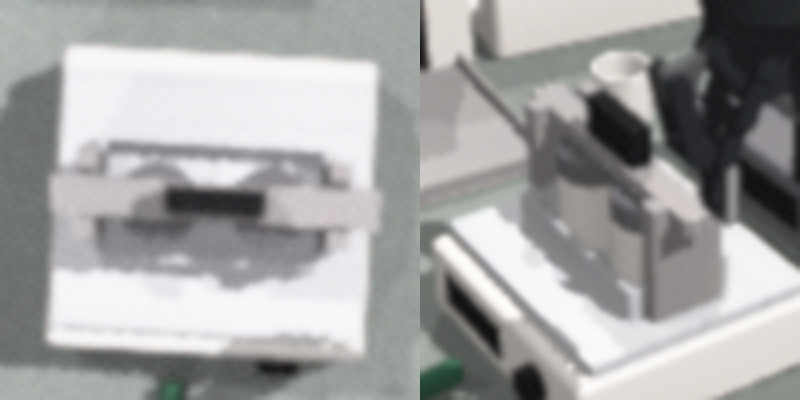

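```bash
python3 -c "
from workcell import workorder,monitor
print(workorder.job_done(),monitor.observe()['clock'])"
```

```text
the job is handed in; nothing more can be done
the job is handed in; nothing more can be done
```

I stood both sealed jars in the shaker tray, laid the retaining bar in the two forks by its fin, and handed the job in at about 21 s of the 72 s. The hand-in reported no verdict.

- **Jars:** after release, the top view put the lids at (0.543, 0.028) and (0.542, −0.046). That is about 37 mm either side of the tray centre and within about 1 mm of its long centre line. Both looked upright.
- **Bar:** it touched the seats at TCP z = 0.181 m, the height I predicted. In the final top and side pictures its edges matched the expected outline, between the prongs of both forks. It looked centred lengthwise to about 2 mm.
- **Contact forces:** jar A was set down harder than I meant, with a brief 48 N vertical wrist force (limit 120 N). Jar B read about 11 N and the bar about 7 N.
- **Disagreements:** the views differed by about 2–4 mm on the shaker centre and by about 0.01 rad on its yaw. I used a middle value, and the bar went down between the prongs with no side force.
- **Not measured:** I never commanded the arm near the open jar or the rod, but I did not re-measure where they stand.

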